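# Demount a display stack into its storage trays

## Task

Take the display stack apart from the top down, one piece at a time, and set each piece upright in the grey padded tray whose recess is meant for it, fully down in the recess: first the lid (knob up) in the middle-sized round recess, then the jar by its foot in the smallest round recess, then its wooden stand (hollow up) in the largest round recess, and last the riser block in the oblong recess. The lid and jar are pottery, so set them down and do not drop them. Leave the little black vase and the small bowl standing where they are.

Things in the scene. Friction and masses are not known exactly. Their poses are not given: they have to be found in the camera images.
- lid_c (a point): cream-glazed pottery lid, loose, top of the stack: a flange 42 mm across and 6 mm thick with a knob 14 mm across and 18 mm high on top and a plug 24 mm across and 4 mm deep beneath; 28 mm high in all. On the jar the flange lies on the rim and the plug hangs inside the mouth; in its tray it stands on the plug, on the recess floor. This point is on its axis, half-way up (14 mm above the plug's underside, 4 mm above the flange's top); z points up through the knob. About 40 g
- jar_c (a point): cream-glazed pottery jar, loose, standing in the stand's hollow with the lid on it: 62 mm high, foot 28 mm across (its lowest 10 mm), belly 56 mm across from 28 to 38 mm above the foot's underside, neck and rim 40 mm across, mouth 32 mm. This point is on its axis, half-way up (31 mm above its underside, in the belly); z up. About 180 g
- stand_c (a point): turned dark-wood stand for the jar, loose, lying on the riser: a disc 68 mm across and 24 mm high with a round hollow 44 mm across and 7 mm deep in the top, in which the jar stands. This point is on its axis, half-way up (12 mm); z up. About 90 g
- riser_c (a point): riser, a plain pale wooden block, loose, on the table at the bottom of the stack: 130 mm long (x), 64 mm wide (y), 30 mm high (z). The stack stands near its middle; its ends show on both sides. This point is its centre, 15 mm up. About 160 g
- tray_middle_floor (a point): tray for the lid: middle-sized round recess, 56 mm across; tray 96 mm square. The tray is a fixed charcoal-grey block 16 mm high with a white base edge, standing on the table, with a recess 8 mm deep lined in white paper in its middle; this point is the centre of the recess floor, 8 mm above the table. z up
- tray_small_floor (a point): tray for the jar: smallest round recess, 40 mm across, taking the jar's foot; tray 96 mm square. The tray is a fixed charcoal-grey block 16 mm high with a white base edge, standing on the table, with a recess 8 mm deep lined in white paper in its middle; this point is the centre of the recess floor, 8 mm above the table. z up
- tray_large_floor (a point): tray for the stand: largest round recess, 82 mm across; tray 108 mm square. The tray is a fixed charcoal-grey block 16 mm high with a white base edge, standing on the table, with a recess 8 mm deep lined in white paper in its middle; this point is the centre of the recess floor, 8 mm above the table. z up
- tray_oblong_floor (a point): tray for the riser: oblong recess 144 mm (x) by 78 mm (y); tray 168 mm (x) by 102 mm (y). Either way round will do. The tray is a fixed charcoal-grey block 16 mm high with a white base edge, standing on the table, with a recess 8 mm deep lined in white paper in its middle; this point is the centre of the recess floor, 8 mm above the table. z up
- vase_c (a point): small black vase with two spouts and a bridge, loose, not to be disturbed: 44 mm across, 70 mm high; this point is on its axis 30 mm above the table
- bowl_c (a point): small copper-brown bowl, loose, not to be disturbed: 52 mm across the rim, 28 mm high; this point is on its axis 14 mm above the table
Not all that is in view belongs to the job. What is shaped like the part that bears tray_middle_floor but orange is not meant. What is shaped like the part that bears lid_c but turquoise is not meant.

How it is judged (in metres and radians):
On the way, in this order (a step that is already met when the one before it is completed fails the run):
1. the lid in the middle-sized round recess, fully down, upright and released (horizontal distance between lid_c and tray_middle_floor below 0.012 m and z of lid_c in the frame of tray_middle_floor between 0.01 and 0.018 m and angle between lid_c's own z axis and vertical below 0.15 rad and linear speed of lid below 0.03 m/s and contact force between lid and the fingers below 0.1 N), for 0.2 s.
2. the jar in the smallest round recess, fully down, upright and released (horizontal distance between jar_c and tray_small_floor below 0.01 m and z of jar_c in the frame of tray_small_floor between 0.027 and 0.035 m and angle between jar_c's own z axis and vertical below 0.15 rad and linear speed of jar below 0.03 m/s and contact force between jar and the fingers below 0.1 N), for 0.2 s.
3. the stand in the largest round recess, fully down, upright and released (horizontal distance between stand_c and tray_large_floor below 0.012 m and z of stand_c in the frame of tray_large_floor between 0.008 and 0.016 m and angle between stand_c's own z axis and vertical below 0.15 rad and linear speed of stand below 0.03 m/s and contact force between stand and the fingers below 0.1 N), for 0.2 s.
4. the riser in the oblong recess, fully down, upright and released (horizontal distance between riser_c and tray_oblong_floor below 0.015 m and z of riser_c in the frame of tray_oblong_floor between 0.011 and 0.019 m and angle between riser_c's own z axis and vertical below 0.15 rad and linear speed of riser below 0.03 m/s and contact force between riser and the fingers below 0.1 N), for 0.2 s.
At the end, for the whole second after the job is handed in: Lid, jar, stand and riser are in the middle round, smallest round, largest round and oblong recess, centred within 12, 10, 12 and 15 mm, within 4 mm of fully down and 0.15 rad of upright, released, at rest; vase and bowl upright, moved under 20 mm (all of step 1 and all of step 2 and all of step 3 and all of step 4 and distance of each of vase_c, bowl_c from where it was at the start of the episode below 0.02 m and angle between each of vase_c, bowl_c's own z axis and vertical below 0.3 rad); the robot touches nothing.
It fails at once if the lid is dropped (moves faster than 0.7 m/s while not held) (linear speed of lid above 0.7 m/s and contact force between lid and the fingers below 0.05 N).
It fails at once if the jar is dropped (moves faster than 0.7 m/s while not held) (linear speed of jar above 0.7 m/s and contact force between jar and the fingers below 0.05 N).
It fails at once if the vase is pushed more than 20 mm or knocked over (distance of vase_c from where it was at the start of the episode above 0.02 m or angle between vase_c's own z axis and vertical above 0.3 rad).
It fails at once if the bowl is pushed more than 20 mm or knocked over (distance of bowl_c from where it was at the start of the episode above 0.02 m or angle between bowl_c's own z axis and vertical above 0.3 rad).
It also fails if it takes over 112 s, if anything falls off the work surface, if the arm or the gripper's body presses on something with over 40 N, if the wrist force passes 120 N, or if a joint passes its speed limit or range.

## Robot

A 6-joint arm with a two-finger parallel gripper is mounted at the origin on the work surface. World frame = base frame: x ahead of the robot, y to its left, z up, the work surface at z = 0. Lengths are in mm, angles in rad, forces in N, time in s.
With the tool pointing down it reaches from about 400 to 825 mm from the base axis. Payload 7 kg.
Tool frame: the origin (TCP) lies at the very end of the fingers, on their centre line; the grasp point (between the pads) lies 19 mm behind it; z points along the fingers, y is the line along which they close (so a half turn about z gives the same grasp; the last joint's range is limited). The gripper opens to 88 mm and grips with 3 to 60 N. Pads are 19 mm wide; open, the fingers measure 130 mm over their backs; the gripper's body (78 mm by 193 mm) begins 47 mm behind the grasp point.
Start: joints at [1.611, 0.359, 0.012, 0, -1.224, -0.288], TCP at [165.569, 654.356, 226.561] pointing down, gripper open.
Joint ranges: [-3.07, 3.07], [-1.43, 2.12], [-1.02, 1.25], [-3.03, 1.67], [-3.05, -0], [-3.03, 3.03]. Speed limits (rad/s): [2.39, 2.39, 3.01, 3.14, 3.14, 3.14].

## Interface

Orientations are given as a unit quaternion [x, y, z, w].
In Python, from plant import bot gives the robot as it stands. Calls block until the motion is done:
- bot.move_ptp(position, orientation): joint-space move of the TCP to a pose.
- bot.line_to(position, velocity=150, ori=None): straight line of the TCP; ori=None keeps the orientation; velocity is the mean speed in mm/s.
- bot.move_joints(angles): joint-space move.
- bot.move_gripper(opening, force=None): finger opening in mm; force is the grip in N (None keeps the last); returns when the fingers have stopped.
- bot.pause(seconds).
- bot.solve_ik(position, orientation): joint angles nearest the present ones, or None.
- bot.read_state(): the state.
- bot.camera(name): name is "side" or "top" or "wrist"; returns the picture (384x512x3 uint8, red, green, blue); there is no depth.
- bot.get_calibration(name): a dict with "fx", "fy", "cx", "cy" (pixels), "distortion" ([k1, k2, p1, p2, k3] as OpenCV has them; the pictures are not rectified), "view" (4x4, takes a point from world to camera coordinates); the wrist camera has in their place "T_tool_cam" (4x4, takes a point from camera to tool coordinates, whose origin is the TCP and whose axes are the flange's). Camera axes: x right, y up, looking along -z (the intrinsics and any distortion apply to the point x, -y, -z); pixel columns grow to the right and rows downward; lengths in mm; the calibration is good to about 2 mm. A picture is of the moment at which its call begins: read the wrist's pose just before it. get_calibration takes no time and is no camera call.
A pose or a line that the arm cannot do raises bot.Unreachable and nothing moves.
- bot.close_job(): hands the job in; it is judged then, once.
The state is a dict: "t": time; "joint_pos": joint angles; "qvel": joint speeds; "tau": joint torques, N m; "tcp_pos": TCP position; "eef_rot": TCP orientation; "contact_force": force on the tool from outside, world axes, zero at the start; "moment": the same for the moment, N m; "width": finger opening in mm; "finger_force": force on a finger pad.
Only numpy, scipy, OpenCV 4.12 (cv2) and the standard library are available. Lean on these libraries where they do the work, as an engineer would, in place of code of your own. Each camera call takes 0.05 s, during which the arm holds its last target. There are 200 camera calls.

## Working session

There is one attempt and no reset: what is moved stays moved. The work goes in short steps, each a Python script; the robot and the scene stay as the last script left them, time stands still between calls to the robot, and variables do not carry over. Pictures are saved under pics/ and viewed, at most 14 in all, crops included, and the job is handed in when it is done.

```bash
mkdir -p pics; ls
python3 - <<'E'
from plant import bot
import cv2
for n in("top","side"):
    cv2.imwrite(f"pics/{n}0.png",bot.camera(n)[:,:,::-1]); c=bot.get_calibration(n); print(n,c)
print(bot.get_calibration("wrist")); print(bot.read_state())
E
```

```text
pics
top {'fx': 401.30272619417906, 'fy': 401.30272619417906, 'cx': 261.61427464979, 'cy': 190.82622550208367, 'distortion': array([-0.03447704,  0.        ,  0.        ,  0.        ,  0.        ]), 'view': array([[ 2.67233115e-05, -9.99997430e-01, -2.26709128e-03,
        -7.35453087e+01],
       [ 9.94150801e-01, -2.18280855e-04,  1.08000634e-01,
        -4.71553026e+02],
       [-1.08000851e-01, -2.25671675e-03,  9.94148240e-01,
        -1.27780916e+03],
       [ 0.00000000e+00,  0.00000000e+00,  0.00000000e+00,
         1.00000000e+00]])}
side {'fx': 429.1165804653925, 'fy': 429.1165804653925, 'cx': 255.80957843699997, 'cy': 183.55570330047811, 'distortion': array([0.02827356, 0.        , 0.        , 0.        , 0.        ]), 'view': array([[ 7.95593524e-01, -6.05450140e-01, -2.14725834e-02,
        -4.39234944e+02],
       [ 4.32207979e-01,  5.42394113e-01,  7.20419940e-01,
        -2.46748699e+02],
       [-4.24531751e-01, -5.82442060e-01,  6.93205625e-01,
        -1.01922657e+03],
       [ 0.00000000e+00,  0.00000000e+00,  0.00000000e+00,
         1.00000000e+00]])}
{'fx': 334
[... 523 characters left out ...]
0e+00]])}
{'t': 0.1, 'joint_pos': array([ 1.61111450e+00,  3.59335387e-01,  1.11644048e-02, -3.12125361e-04,
       -1.22410651e+00, -2.88147986e-01]), 'qvel': array([-0.00118219, -0.00156669,  0.00086991,  0.00083412, -0.0006048 ,
       -0.00231318]), 'tau': array([-8.46014300e-04, -5.84161699e+01,  2.93753546e+01,  7.01555237e+00,
        1.01990972e-02, -4.98977806e-05]), 'tcp_pos': array([165.46425036, 653.95764431, 225.70877932]), 'eef_rot': array([ 9.92325515e-01, -1.23650729e-01, -2.36813407e-05,  7.54608863e-04]), 'contact_force': array([-0.70079212, -0.67752803,  0.05877009]), 'moment': array([-0.00228541,  0.03647304, -0.00738464]), 'finger_force': 0.0, 'width': 87.63477383135996}
```

View pics/top0.png

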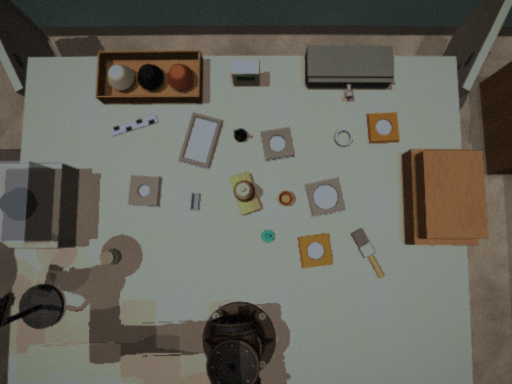

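View pics/side0.png

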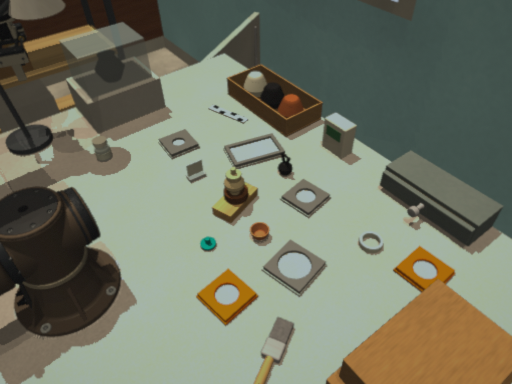

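The top view shows these candidates:
- **Round trays:** grey at (145,191), (278,144) and (325,197), which look smallest, middle and largest. The trays at (383,128) and (316,250) are orange, so not meant.
- **Oblong tray:** grey at (201,140).
- **Lids:** the stack's cream lid is at (245,190). The lid at (268,237) is turquoise, so not meant.
- **Leave alone:** vase at (241,135) and bowl at (287,199).

I'll measure these and confirm them in one enlarged crop.

```bash
cat > h.py <<'E'
from plant import bot
import numpy as np, cv2
from scipy.spatial.transform import Rotation as R
def q(th): return [np.cos(th/2),np.sin(th/2),0,0]
def K(c): return np.array([[c["fx"],0,c["cx"]],[0,c["fy"],c["cy"]],[0,0,1.]])
def c2w(n,st=None):
    c=bot.get_calibration(n)
    if n!="wrist": return c,np.linalg.inv(c["view"])
    T=np.eye(4);T[:3,:3]=R.from_quat(st["eef_rot"]).as_matrix();T[:3,3]=st["tcp_pos"]
    return c,T@c["T_tool_cam"]
def ray(n,uv,z,st=None):
    c,T=c2w(n,st); p=cv2.undistortPoints(np.array(uv,float).reshape(-1,1,2),K(c),c["distortion"]).reshape(-1,2)
    d=np.c_[p[:,0],-p[:,1],-np.ones(len(p))]@T[:3,:3].T; o=T[:3,3]
    return (o+d*((z-o[2])/d[:,2])[:,None])[:,:2]
def flood(im,s,tol=14):
    m=np.zeros((im.shape[0]+2,im.shape[1]+2),np.uint8)
    cv2.floodFill(im.copy(),m,tuple(int(v) for v in s),0,(tol,)*3,(tol,)*3,4|cv2.FLOODFILL_FIXED_RANGE|cv2.FLOODFILL_MASK_ONLY|(255<<8))
    m=m[1:-1,1:-1]; return max(cv2.findContours(m,cv2.RETR_EXTERNAL,cv2.CHAIN_APPROX_NONE)[0],key=cv2.contourArea).reshape(-1,2)
def grab(n,name=None):
    st=bot.read_state(); im=bot.camera(n)
    if name: cv2.imwrite(f"pics/{name}.png",im[:,:,::-1])
    return st,im
E
python3 - <<'E'
from h import *
im=cv2.imread("pics/top0.png")[:,:,::-1].copy()
for n,s,z in[("small",(144,190),8),("mid",(278,144),8),("large",(325,197),8),("obl",(201,140),8),("vase",(240,135),50),("bowl",(287,199),14),("riserA",(240,180),30),("riserB",(250,210),30),("lid",(244,187),133)]:
    c=flood(im,s,22); w=ray("top",c,z); r=cv2.minAreaRect(w.astype(np.float32)); print(n,np.round(r[0]),np.round(r[1]),round(r[2]))
cv2.imwrite("pics/crop.png",cv2.resize(im[100:270,110:350,::-1],None,fx=3.3,fy=3.3,interpolation=cv2.INTER_CUBIC))
E
```

```text
small [475. 314.] [31. 32.] 46
mid [ 634. -125.] [47. 48.] 90
large [ 455. -282.] [72. 76.] 89
obl [645. 132.] [ 74. 140.] 75
vase [651.  -5.] [33. 36.] 0
bowl [ 449. -150.] [20. 20.] 90
riserA [504.  -7.] [47. 71.] 19
riserB [425. -31.] [53. 63.] 18
lid [465. -15.] [38. 38.] 45
```

View pics/crop.png

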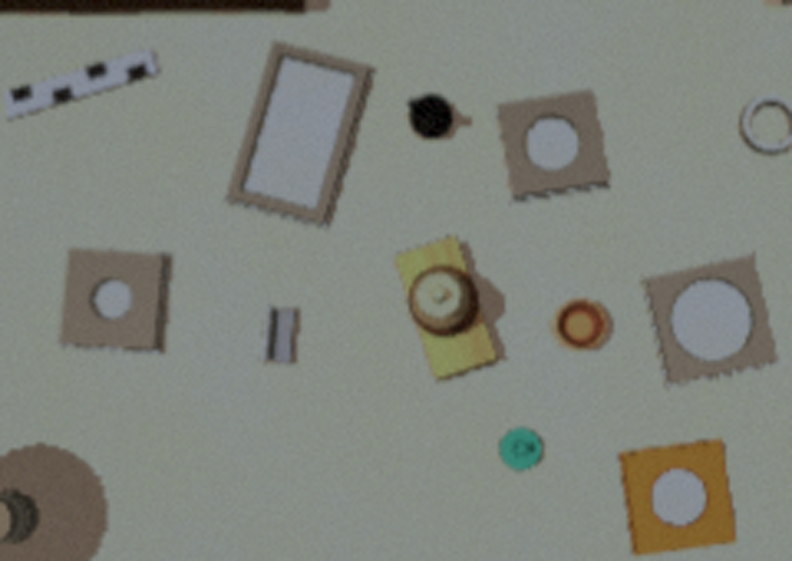

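The sizes fit: holes of 32, 48 and 74 mm seen for nominal 40, 56 and 82 mm. The grey ones are the trays and the orange one is a decoy. The cream lid is on the stack. Next I'll do a quick wrist-camera tour over the trays, ending above the stack.

```bash
cat >> h.py <<'E'
def cen(n,z,guess,st,im,zt=None,tol=30):
    c,T=c2w(n,st); p=np.linalg.inv(T)@np.r_[guess,z,1]
    uv=cv2.projectPoints(np.array([[p[0],-p[1],-p[2]]]),np.zeros(3),np.zeros(3),K(c),c["distortion"])[0].ravel()
    w=ray(n,flood(im,uv,tol),z,st); return cv2.minAreaRect(w.astype(np.float32))
E
python3 - <<'E'
from h import *
th=np.radians
for n,g,a in[("small",(475,314),0),("obl",(645,132),-15),("mid",(634,-125),0),("large",(455,-282),0)]:
    bot.move_ptp([g[0],g[1],200],q(th(a))); st,im=grab("wrist","w_"+n)
    for tol in(25,40):
        r=cen("wrist",8,g,st,im,tol=tol); print(n,np.round(r[0],1),np.round(r[1]),round(r[2]),round(st["t"],1),np.round(st["tcp_pos"]))
bot.move_ptp([465,-15,250],q(th(17))); st,im=grab("wrist","w_stack"); print(st["t"],st["tcp_pos"],st["joint_pos"])
I=[cv2.imread(f"pics/w_{n}.png") for n in("small","obl","mid","large")]
cv2.imwrite("pics/trays.png",cv2.resize(np.vstack([np.hstack(I[:2]),np.hstack(I[2:])]),(768,576)))
E
```

```text
small [473.9 323. ] [34. 22.] 0 1.8 [475. 315. 200.]
small [474.6 322.2] [24. 38.] 88 1.8 [475. 315. 200.]
obl [633.5  57.2] [365. 186.] 83 2.8 [645. 133. 200.]
obl [642.  140.8] [545. 189.] 83 2.8 [645. 133. 200.]
mid [ 616.9 -124. ] [135. 192.] 0 3.9 [ 634. -124.  200.]
mid [617.8 -82.1] [137. 295.] 0 3.9 [ 634. -124.  200.]
large [ 453.5 -289.6] [169. 146.] 1 4.9 [ 456. -282.  200.]
large [ 454. -285.] [169. 515.] 0 4.9 [ 456. -282.  200.]
5.975 [465.14306558 -15.14371374 249.72574454] [ 3.92326229e-01 -1.00608502e-02 -3.91599221e-01  1.00965447e-04
 -1.18980319e+00  1.47520578e+00]
```

View pics/trays.png

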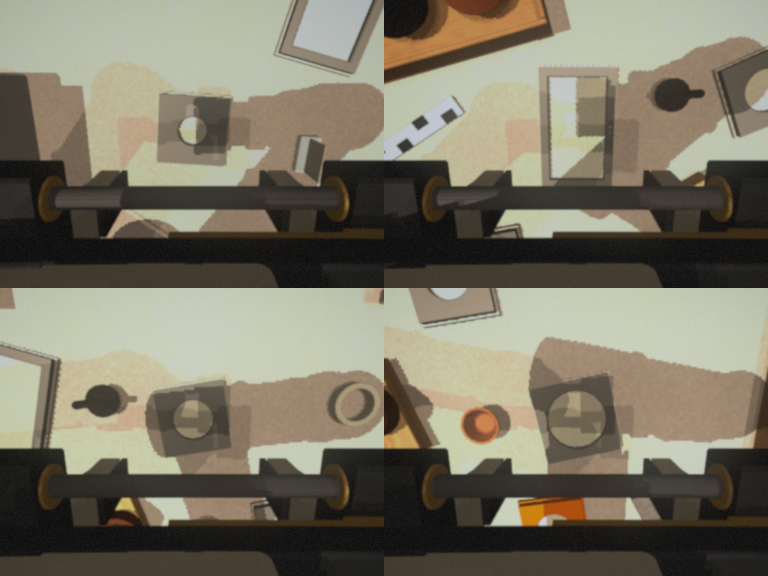

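View pics/w_stack.png

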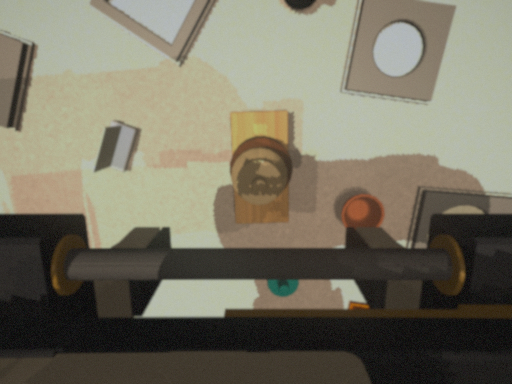

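The wrist views show each tray hole near full-frame (258,174), partly shadowed by the gripper. The oblong recess is at about (257,170). The stack and lid are near (262,175). I'll compute positions from these pixels and enlarge the lid.

Run:
```python
from h import *
def S(p,a): return {"tcp_pos":np.array(p,float),"eef_rot":q(np.radians(a))}
for n,p,a,uv in[("small",(475,314.5,200),0,(257.3,174.7)),("obl",(645,132.5,200),-15,(257.5,170.5)),("mid",(634,-124.5,200),0,(258.7,175)),("large",(455.5,-282,200),0,(257,173))]:
    print(n,np.round(ray("wrist",[uv],8,S(p,a)),1))
im=cv2.imread("pics/top0.png")[:,:,::-1].copy()
for tol in(16,22,30,40):
    r=cv2.minAreaRect(ray("top",flood(im,(244,187),tol),115).astype(np.float32)); print(np.round(r[0],1),np.round(r[1],1))
w=cv2.imread("pics/w_stack.png")[95:240,190:340]; w=np.clip((w/255.)**.6*255*1.3,0,255).astype(np.uint8)
t=cv2.imread("pics/top0.png")[165:225,215:275]
cv2.imwrite("pics/lid.png",np.hstack([cv2.resize(w,(450,435),interpolation=2),cv2.resize(t,(348,435),interpolation=2)]))
```

```text
small [[473.4 314.8]]
obl [[647.9 131.8]]
mid [[ 632.1 -125.7]]
large [[ 455.8 -281.4]]
[472.1 -13.2] [28.9 39.3]
[467.4 -14.5] [38.8 38.5]
[467.3 -14.8] [40.4 42.8]
[465.9 -14.4] [45.7 42.4]
```

View pics/lid.png

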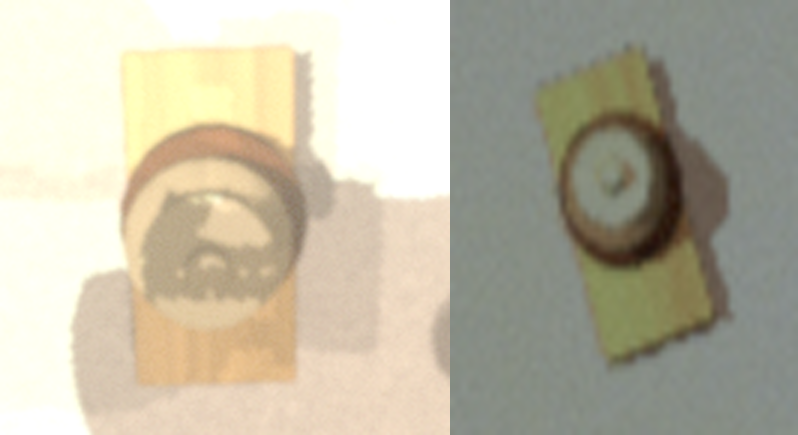

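The crop's left half, at 3x, shows the belly circle at full-frame (261,176) and the flange circle at (261,180.7). The right half shows the cream lid in the top view at (243.1,189.4). It is cream with a knob, and clearly not the turquoise one.

Run:
```python
from h import *
s={"tcp_pos":np.array([465.14,-15.14,249.73]),"eef_rot":q(np.radians(17))}
print(ray("wrist",[(261,176)],80,s),ray("wrist",[(261,180.7)],115,s),ray("top",[(243.1,189.4)],115))
im=cv2.imread("pics/side0.png")
cv2.imwrite("pics/sidec.png",cv2.resize(im[155:225,205:265],None,fx=8,fy=8,interpolation=2))
# seen from 4 tool yaws, can IK do
for a in(17,-17,0,-73,107):
    print(a,[bot.solve_ik(p,q(np.radians(a))) is not None for p in([468,-15,120],[632,-125,25],[474,314,25],[456,-282,25],[647,132,20])])
```

```text
[[467.38520732 -18.00514705]] [[469.62562975 -16.93091804]] [[466.16990086 -17.79081115]]
17 [True, True, True, True, True]
-17 [True, True, True, True, True]
0 [True, True, True, True, True]
-73 [True, True, True, True, True]
107 [False, True, True, True, True]
```

View pics/sidec.png

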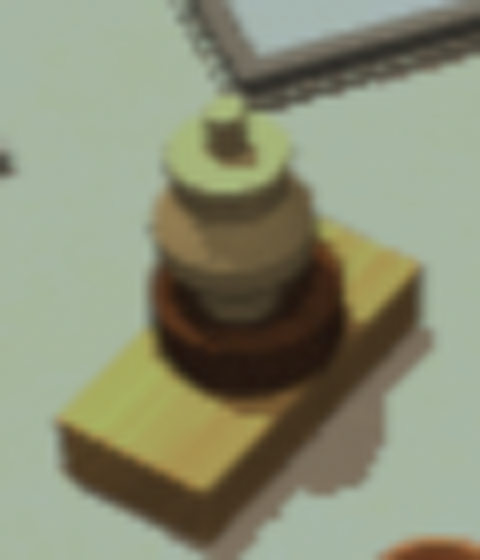

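The lid's axis is at about (467.5,-17.3). Now I'll pick the lid and place it.

```bash
cat >> h.py <<'E'
def chk(s=""):
    st=bot.read_state(); print(s,round(st["t"],1),np.round(st["tcp_pos"],1),"w",round(st["width"],1),"ff",round(st["finger_force"],1),"F",np.round(st["contact_force"],1)); return st
E
python3 - <<'E'
from h import *
bot.move_gripper(44,8)
bot.move_ptp([467.5,-17.3,170],q(np.radians(17)))
bot.line_to([467.5,-17.3,117.5],60); chk("down")
bot.move_gripper(6,8); st=chk("grip")
if 11<st["width"]<17:
    bot.line_to([467.5,-17.3,150],40); bot.line_to([467.5,-17.3,220],120); chk("lift")
grab("side","lift1"); 
im=cv2.imread("pics/lift1.png"); cv2.imwrite("pics/lift1.png",im[90:240,150:360].repeat(3,0).repeat(3,1))
E
```

```text
down 8.4 [467.8 -17.2 117.8] w 43.8 ff 0.0 F [-0.  -0.1 -0.3]
grip 9.0 [467.6 -17.3 117.6] w 13.9 ff 8.0 F [0.2 0.1 0.8]
lift 10.7 [467.  -17.3 219.3] w 13.9 ff 8.0 F [-1.1  0.2 -0.2]
```

View pics/lift1.png

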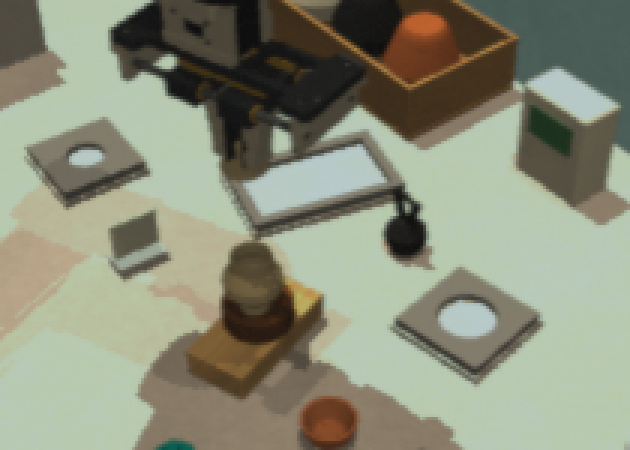

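The lid is held with width 13.9, and the jar stays put at crop (257,270). I'll place the lid now. On the way back I'll measure the jar with the wrist camera.

Run:
```python
from h import *
x,y=632.7,-125.5
bot.line_to([x,y,200],200); bot.line_to([x,y,45],120); bot.line_to([x,y,22],30); chk("near")
bot.line_to([x,y,20],15); chk("set")
bot.move_gripper(40,8); bot.pause(.3); chk("open")
bot.line_to([x,y,80],60); bot.line_to([x,y,200],200); st,im=grab("wrist","lidplaced")
cv2.imwrite("pics/l2.png",im[110:230,180:340,::-1])
bot.move_gripper(86); bot.move_ptp([467.5,-17.3,230],q(np.radians(17))); st,im=grab("wrist","w_jar");chk("jar")
cv2.imwrite("pics/l2.png",cv2.resize(np.hstack([cv2.imread("pics/l2.png"),im[100:220,180:340,::-1]]),None,fx=2.5,fy=2.5,interpolation=2))
```

```text
near 14.2 [ 632.8 -125.5   22.1] w 13.2 ff 8.0 F [ 0.2 -0.   0.6]
set 14.5 [ 633.1 -125.4   20.4] w 13.6 ff 8.0 F [0.6 0.8 2.7]
open 15.5 [ 632.7 -125.5   20. ] w 39.9 ff 0.0 F [-0.8 -0.7 -0. ]
jar 19.2 [468.2 -17.3 230.2] w 86.1 ff 0.0 F [ 0.6 -1.  -1.4]
```

View pics/l2.png

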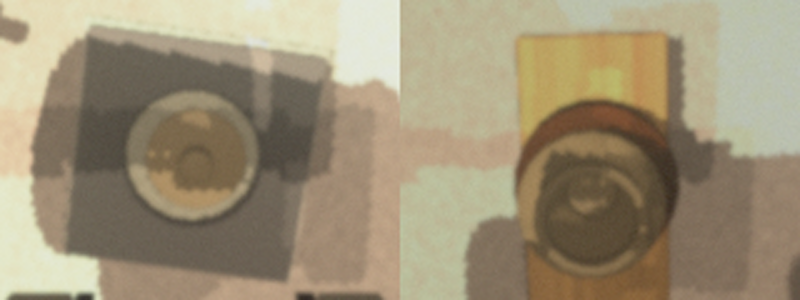

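Left panel: the lid's flange at (195,163) sits inside the recess circle centred at (192,157), so it is down. Right panel: the jar rim circle is centred at crop (591,218), which is full-frame (256.4,187.2). Now the jar.

Run:
```python
from h import *
s={"tcp_pos":np.array([468,-17.3,230.2]),"eef_rot":q(np.radians(17))}
p=ray("wrist",[(256.4,187.2)],109,s)[0]; print(p)
x,y=p
if np.hypot(x-467.5,y+17.3)>7: x,y=467.5,-17.3
bot.line_to([x,y,150],150); bot.line_to([x,y,62],50); chk("down")
bot.move_gripper(40,15); st=chk("grip")
if 52<st["width"]<59:
    bot.line_to([x,y,90],40); bot.line_to([x,y,190],120); chk("lift")
    x,y=473.5,314.8
    bot.move_ptp([x,y,150],q(np.radians(17))); bot.line_to([x,y,45],100); bot.line_to([x,y,24.5],25); chk("near")
    grab("side","jarnear"); im=cv2.imread("pics/jarnear.png"); cv2.imwrite("pics/jarnear.png",im[90:200,120:260].repeat(4,0).repeat(4,1))
```

```text
[468.5488855 -16.0417245]
down 21.8 [468.7 -16.   62.3] w 85.8 ff 0.0 F [-1.  -0.3 -0.3]
grip 22.4 [468.6 -16.   62. ] w 55.4 ff 15.0 F [-0.3  0.5  0.7]
lift 24.3 [468.  -16.1 189.2] w 55.2 ff 15.0 F [ 0.7 -0.4 -1.8]
near 27.7 [473.6 314.9  24.6] w 55.2 ff 15.0 F [-0.7  0.2 -1.8]
```

View pics/jarnear.png

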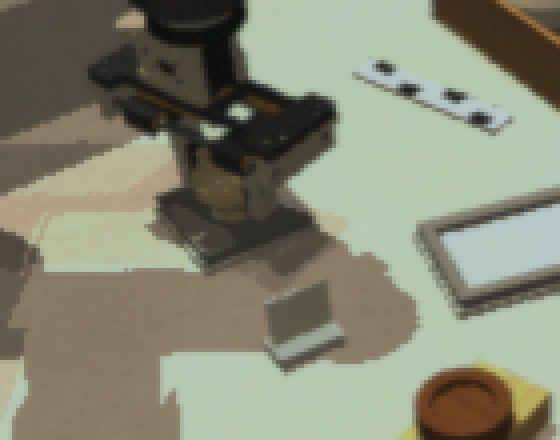

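The jar is upright with its foot already inside the recess (about 9.5 mm up) and no side load. I'll set it down, release, and look at the stand.

Run:
```python
from h import *
x,y=473.5,314.8
bot.line_to([x,y,22.7],12); chk("set")
bot.move_gripper(86); bot.pause(.3); chk("open")
bot.line_to([x,y,100],70); bot.line_to([x,y,200],200); st,im=grab("wrist","jarplaced")
a=im[90:230,170:340,::-1]
bot.move_ptp([467.5,-17.3,200],q(np.radians(17))); st,im=grab("wrist","w_stand");chk("stand")
cv2.imwrite("pics/l3.png",cv2.resize(np.hstack([a,im[90:230,170:340,::-1]]),None,fx=2.3,fy=2.3,interpolation=2))
```

```text
set 28.0 [473.7 315.1  23.1] w 55.3 ff 15.0 F [-0.9 -0.3  2.6]
open 29.1 [473.5 314.8  22.7] w 85.8 ff 0.0 F [-0.5 -0.4 -0.3]
stand 32.3 [468.  -16.4 199.9] w 86.1 ff 0.0 F [-0.3 -0.2  0.7]
```

View pics/l3.png

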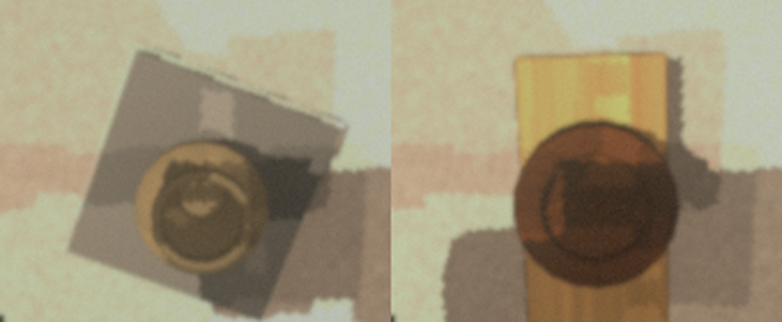

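Left panel: the jar stands centred in its tray. Right panel: the stand circle is centred at crop (596,204), which is full-frame (259.1,178.7).

Run:
```python
from h import *
s={"tcp_pos":np.array([467.7,-16.9,200]),"eef_rot":q(np.radians(17))}
x,y=ray("wrist",[(259.1,178.7)],54,s)[0]; print(x,y)
bot.move_gripper(88); bot.line_to([x,y,100],150); bot.line_to([x,y,41],40); chk("down")
bot.move_gripper(55,15); st=chk("grip")
if 64<st["width"]<71:
    bot.line_to([x,y,60],40); bot.line_to([x,y,150],120); chk("lift")
    x,y=455.7,-281.6
    bot.line_to([x,y,150],200); bot.line_to([x,y,45],100); bot.line_to([x,y,20.5],25); chk("near")
    bot.line_to([x,y,18.8],12); chk("set")
    bot.move_gripper(84); bot.pause(.3); chk("open")
    bot.line_to([x,y,80],70); bot.line_to([x,y,200],200); st,im=grab("wrist")
    a=im[90:230,170:340,::-1]
    bot.move_ptp([467.5,-17.3,200],q(np.radians(17))); st,im=grab("wrist","w_riser");chk("riser")
    cv2.imwrite("pics/l4.png",cv2.resize(np.hstack([a,im[90:230,170:340,::-1]]),None,fx=2.3,fy=2.3,interpolation=2))
```

```text
471.284649801683 -17.251389844611083
down 35.0 [471.5 -17.2  41.2] w 87.8 ff 0.0 F [ 0.1  0.7 -0. ]
grip 35.5 [471.3 -17.2  41.1] w 67.9 ff 15.0 F [ 0.5 -1.   1.5]
lift 37.0 [470.7 -17.4 149.2] w 67.8 ff 15.0 F [-0.3 -0.1 -1. ]
near 40.9 [ 455.8 -281.6   20.6] w 67.8 ff 15.0 F [-0.1  0.2 -1.1]
set 41.1 [ 456.  -281.7   19.1] w 67.8 ff 15.0 F [0.4 0.7 2. ]
open 42.0 [ 455.7 -281.6   18.8] w 84.4 ff 0.0 F [-1.  -0.   0.1]
riser 44.9 [467.5 -18.1 199.7] w 84.1 ff 0.0 F [-0.1 -0.9 -0.1]
```

View pics/l4.png

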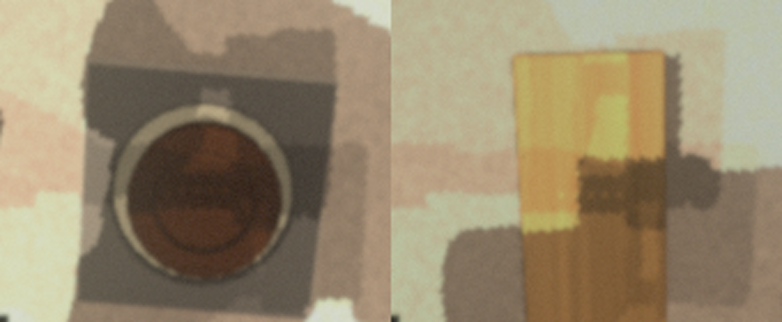

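Left panel: the stand is down in its recess, concentric. Right panel: the riser's far corners are at crop (514,54) and (665,51), and its sides are at row 320 at x=525 and 665.

Run:
```python
from h import *
s={"tcp_pos":np.array([467.5,-17.7,199.9]),"eef_rot":q(np.radians(17))}
f=lambda u,v:((u-391)/2.3+170,v/2.3+90)
A,B,C,D=ray("wrist",[f(514,54),f(665,51),f(525,320),f(665,320)],30,s)
print(A,B,C,D,np.linalg.norm(A-B)); ang=lambda v:np.degrees(np.arctan2(v[1],v[0]))
print(ang(A-C),ang(B-D),ang(A-B)-90)
a=np.radians((ang(A-C)+ang(B-D)+ang(A-B)-90)/3); print(np.degrees(a),(A+B)/2-65*np.array([np.cos(a),np.sin(a)]))
im=cv2.imread("pics/w_riser.png"); h=cv2.cvtColor(im,cv2.COLOR_BGR2HSV)
col=h[90:250,257]; print([tuple(int(k) for k in c) for c in col[120:160:2]])
```

```text
[516.96252053  31.29615675] [536.33076521 -27.96542813] [406.33005179  -4.62991118] [424.75223745 -64.9387164 ] 62.34632583588673
17.99034954047621 18.33342160505228 18.098753529906148
18.14084155847821 [464.87753067 -18.57263899]
[(15, 136, 131), (15, 146, 126), (16, 143, 130), (15, 137, 130), (15, 142, 129), (16, 148, 126), (15, 147, 128), (16, 147, 127), (16, 146, 129), (15, 142, 129), (15, 145, 130), (16, 144, 129), (15, 140, 131), (15, 138, 131), (15, 131, 130), (16, 87, 137), (14, 78, 144), (14, 74, 144), (15, 79, 139), (14, 70, 87)]
```

Run:
```python
from h import *
r=np.radians; x,y=464.9,-18.6
bot.move_gripper(88); bot.move_ptp([x,y,100],q(r(18.1))); bot.line_to([x,y,12],60); chk("down")
bot.move_gripper(50,20); st=chk("grip")
if 60<st["width"]<67:
    bot.line_to([x,y,40],50); bot.line_to([x,y,150],120); chk("lift")
    x,y=647,132
    bot.move_ptp([x,y,150],q(r(-15))); bot.line_to([x,y,55],100)
    bot.line_to([x,y,36],40); chk("near"); st,a=grab("wrist"); b=grab("side")[1]; 
    cv2.imwrite("pics/l5.png",np.hstack([a[...,::-1],cv2.resize(b[100:210,200:310,::-1],(384,384),interpolation=2)])[:, 110:])
```

```text
down 47.4 [465.2 -18.5  12.3] w 87.9 ff 0.0 F [ 0.3  0.4 -0.3]
grip 47.9 [464.9 -18.6  12.1] w 63.6 ff 20.0 F [-0.2  0.5  1.3]
lift 49.6 [464.3 -18.7 149.2] w 63.5 ff 20.0 F [ 0.3  0.2 -2.6]
near 52.3 [647.  132.   35.8] w 63.6 ff 20.0 F [ 0.2  1.3 -0.9]
```

View pics/l5.png

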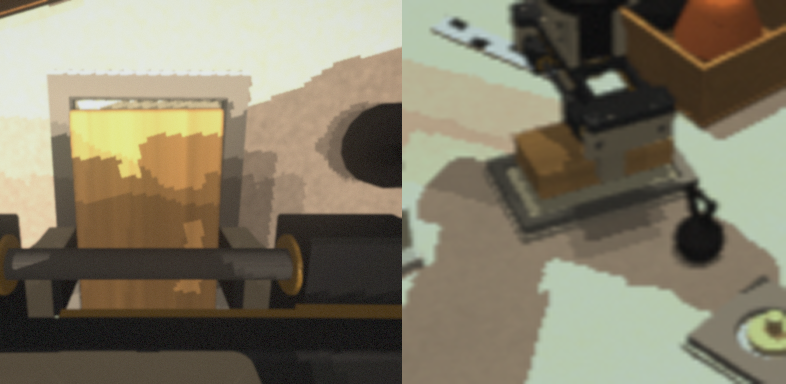

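The riser's top far edge is at row 110, with columns 181.5–333.5. The recess rim's far edge is at row 98, with columns about 180–340. I'll compute the offset.

Run:
```python
from h import *
s={"tcp_pos":np.array([647,132,35.8]),"eef_rot":q(np.radians(-15))}
M=lambda w:[np.round((p-[647,132])@np.array([[np.cos(a),np.sin(a)],[np.sin(a),-np.cos(a)]]).T,1) for a in[np.radians(-15)] for p in w]
print("riser corners",M(ray("wrist",[(181.5,110),(333.5,110)],53.8,s)))
print("recess rim",M(ray("wrist",[(180,98),(340,98)],16,s)))
```

```text
riser corners [array([ 64.6, -30. ]), array([64.6, 31.3])]
recess rim [array([ 70.5, -38.8]), array([70.5, 42.6])]
```

The offsets are under 2 mm against 7 mm of clearance. I'll make a small nudge and lower.

Run:
```python
from h import *
x,y=646,131
bot.line_to([x,y,36],20); bot.line_to([x,y,21.5],20); chk("near")
bot.line_to([x,y,20],12); chk("set")
bot.move_gripper(84); bot.pause(.3); chk("open")
bot.line_to([x,y,80],70); bot.line_to([x,y,250],200)
bot.move_joints([1.611,.359,.012,0,-1.224,-.288]); chk("home")
b=grab("side")[1]; t=grab("top")[1]
cv2.imwrite("pics/end.png",cv2.resize(np.hstack([b[100:300,150:350,::-1],t[100:300,130:350,::-1]]),None,fx=1.9,fy=1.9,interpolation=2))
```

```text
near 53.5 [646.1 131.   21.6] w 64.0 ff 20.0 F [-0.7  0.2 -2.7]
set 53.8 [646.2 131.1  20.1] w 63.8 ff 20.0 F [ 1.5  0.  -1.6]
open 54.7 [646. 131.  20.] w 84.0 ff 0.0 F [ 0.8 -0.2 -0.4]
home 59.2 [166.6 654.2 226.5] w 84.3 ff 0.0 F [-0.9  1.5 -0. ]
```

View pics/end.png

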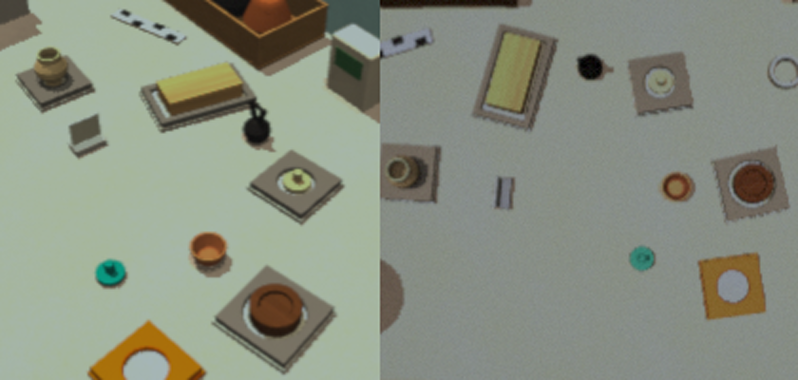

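All four pieces sit in their recesses: jar at (49,67), riser (200,88), lid (297,182) and stand (276,308) in the left panel. The vase and bowl are undisturbed, and the robot is clear.

```bash
python3 -c "
from plant import bot
print(bot.close_job())"
```

```text
the job is handed in; nothing more can be done
None
```

The job is handed in at about 59 s of the 112 s allowed: lid, jar, stand and riser are each down and released in their grey trays, and the vase and bowl were left standing; the verdict was not shown to me.

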